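# Catch the bead case lid and lower it shut

## Task

The lid of the bead case leans back open: nudge it over from behind so that it falls towards the front by its own weight, catch it in mid-fall on the outside of your fingers, and lower it slowly and gently until it is fully shut, keeping a finger under the front lip to the end so that it does not drop onto the case. Do not grip or pinch the lid, do not push hard on it, leave the cup, the jar and the paperweight alone, and finish clear of everything.

Things in the scene. Friction and masses are not known exactly. Their poses are not given: they have to be found in the camera images.
- case: Wooden bead case standing fixed on the bench, 130 mm deep (its x) by 180 mm wide (its y) by 70 mm high, with coloured glass beads in four compartments. Origin at the centre of its underside; its x axis points from the front (lip side, roughly to the robot's left) to the hinge side (roughly to its right), z up. It cannot be pushed away.
- hinge (a point): Middle of the hinge line, on the top rim of the case at its own +x side, 65 mm behind the case's centre and 70 mm above the bench. Same axes as the case; the hinge line runs along its y.
- lid (a joint): Angle of the lid about the hinge line, rad: 0 shut, 1.57 upright, 1.76 leaning back on its stop, where it rests at the start (it may still be sinking onto the stop). Lid about 0.25 kg. Past upright it falls shut by its weight in a damped hinge, no spring: let go at 1.37 it reaches 0.7 in 1.2 to 1.7 s and lands 0.7 s later at 1.1 rad/s. Holding it at the lip takes about 1 N.
- lip (a point): Middle of the free front edge of the lid, on its lining (inner) side, 160 mm from the hinge line. The last 30 mm of the lid are a brass lip, 180 mm wide like the lid, which overhangs the case's front wall by 30 mm when shut, so that a finger can stay under it. The point moves with the lid; axes as the case's when shut (z out of the outer face).
- lid_back (a point): Middle of the lid's outer (wooden) face, 80 mm from the hinge line; moves with the lid, axes as lip. The lid is a flat panel 160 mm by 180 mm, 10 mm thick; its blue-lined inner face looks down when shut and roughly to the robot's left when open, its wooden outer face roughly to the robot's right when open.
- cup: Yellow drinking cup, 76 mm across, 90 mm high, beyond the case as the robot sees it, loose and to be left alone. Origin at the centre of its underside.
- jar: Amber glass jar with a metal cap, 56 mm across, 85 mm high, behind the hinge side of the case, loose and to be left alone. Origin at the centre of its underside.
- paperweight: Green glass paperweight, 60 mm across, 45 mm high, behind the hinge side of the case, loose and to be left alone. Origin at the centre of its underside.
Not all that is in view belongs to the job. Of the things like the case, leave any that is orange or purple; of the rest the larger one is meant.

How it is judged (in metres and radians):
On the way, in this order (a step that is already met when the one before it is completed fails the run):
1. the lid is past upright and falling shut with no finger on it (value of joint lid between 0.3 and 1.5 rad and velocity of joint lid below -0.05 rad/s and contact force between the fingers and lid_lining below 0.05 N and contact force between the fingers and lid_shell below 0.05 N), for 0.1 s.
2. the falling lid is caught from below on the fingers, still at least 0.15 rad open (value of joint lid between 0.15 and 1.45 rad and contact force between the fingers and lid_lining above 0.2 N and velocity of joint lid above -0.8 rad/s), for 0.3 s.
At the end, for the whole second after the job is handed in: The lid is shut (joint below 0.03 rad) and at rest; the cup, jar and paperweight stand upright within 20 mm of where they were (value of joint lid below 0.03 rad and velocity of joint lid between -0.05 and 0.05 rad/s and distance of each of cup, jar, paperweight from where it was at the start of the episode below 0.02 m and angle between each of cup, jar, paperweight's own z axis and vertical below 0.2 rad); the robot touches nothing.
It fails at once if the lid drops or is driven shut: faster than 0.8 rad/s between 0.3 and 0.03 rad open (value of joint lid between 0.03 and 0.3 rad and velocity of joint lid below -0.8 rad/s).
It fails at once if the lid is pinched: more than 1.5 N from the fingers on its inner and outer side at once (contact force between the fingers and lid_lining above 1.5 N and contact force between the fingers and lid_shell above 1.5 N).
It fails at once if the fingers push on the lid with more than 20 N (contact force between the fingers and lid_lining above 20 N or contact force between the fingers and lid_shell above 20 N).
It fails at once if a bystander is moved by more than 20 mm or tipped (distance of any of cup, jar, paperweight from where it was at the start of the episode above 0.02 m or angle between any of cup, jar, paperweight's own z axis and vertical above 0.3 rad).
It also fails if it takes over 42 s, if anything falls off the work surface, if the arm or the gripper's body presses on something with over 40 N, if the wrist force passes 120 N, or if a joint passes its speed limit or range.

## Robot

A 6-joint arm with a two-finger parallel gripper is mounted at the origin on the work surface. World frame = base frame: x ahead of the robot, y to its left, z up, the work surface at z = 0. Lengths are in m, angles in degrees, forces in N, time in s.
With the tool pointing down it reaches from about 0.375 to 0.9 m from the base axis. Payload 3.1 kg.
Tool frame: the origin (TCP) lies at the very end of the fingers, on their centre line; the grasp point (between the pads) lies 19 mm behind it; z points along the fingers, y is the direction in which the jaws open and shut (so a half turn about z gives the same grasp; the last joint's range is limited). The gripper opens to 87 mm and grips with 3 to 60 N. Pads are 19 mm wide; open, the fingers measure 117 mm over their backs; the gripper's body (75 mm by 190 mm) begins 51 mm behind the grasp point.
Start: joints at [-79.899, 30.224, 82.088, -0, 67.689, -10.227], TCP at [0.217, -0.586, 0.223] pointing down, gripper open.
Joint ranges: [-176.69, 176.69], [-43.24, 126.21], [12.49, 139.97], [-82, 262], [0, 151.66], [-163.58, 163.58]. Speed limits (degrees/s): [159.86, 159.86, 180, 180, 180, 180].

## Interface

Orientations are given as a 3x3 rotation matrix whose columns are the frame's x, y, z axes.
In Python, from rig import read_state, capture, hand_in gives the robot as it stands. The module is installed in compiled form; this text tells all that it offers.
- The arm moves only by the tool send_rows, never from a script. Its argument "moves" is one flat list of numbers, 7 for each row, row after row: the turn, a rotation vector about the world's x, y, z in degrees, then the shift along the world's x, y, z in cm, then the gripper's target within -1 to 1 (fully open at 1, half-way at 0, shut at -1). In form: [rx, ry, rz, tx, ty, tz, hand, rx, ry, rz, tx, ty, tz, hand, ...]. A call has 1 to 20 rows; each row shifts and turns the commanded pose from where the row before left it; what a row does not reach is not made up. A row lasts 1/10 s, in which the tool goes at most 50 mm and 8.59 degrees, less where a joint would pass 70% of its speed; a pose out of reach is approached as far as the arm can. A call with a gripper value outside its range is refused whole. The fingers move at their own pace and stop on an object; the grip force is fixed at half the most. Time passes only in rows, so rows that do not move let the fingers close. It gives the time, the measured TCP pose, the force and the opening at its end, in the units of the state.
- read_state(): the state, without advancing time (a new reading comes with each control period).
- capture(name): name is "scene" or "top" or "wrist"; returns a dict with "pixels" (420x560x3 uint8, red, green, blue), "vertical_fov" (degrees; the focal length in pixels is half the picture's height over the tangent of half this angle, whatever the lens; pixels are square), "cx", "cy" (the principal point, pixels), "dist" ([k1, k2, p1, p2, k3] as OpenCV has them; the pictures are not rectified), "rvec" (rotation vector, rad) and "tvec" (3), from world to camera coordinates, as OpenCV has them. Camera axes: x right, y down, z forward; pixel columns grow to the right and rows downward; lengths in m; the calibration is good to about 2 mm. A picture is of the moment at which its call begins. There is no depth.
- hand_in(): hands the job in, once; it reports no verdict.
The state is a dict: "time_s": time; "joint_positions": joint angles; "qvel": joint speeds; "tau": joint torques, N m; "position": TCP position; "tcp_rot": TCP orientation; "force": force on the tool from outside, world axes, zero at the start; "moment": the same for the moment, N m; "opening": opening from 0.0 (shut) to 1.0 (fully open).
Only numpy, scipy, OpenCV 4.12 (cv2) and the standard library are available. Lean on these libraries where they do the work, as an engineer would, in place of code of your own. Each camera call takes 0.05 s, during which the arm holds its last target.

## Working session

There is one attempt and no reset: what is moved stays moved. The work goes in short steps, Python scripts to look and compute and a tool call to move; the robot and the scene stay as the last step left them, time stands still between calls to the robot, and variables do not carry over. Pictures are saved under pics/ and viewed, and the job is handed in when it is done.

Besides the shell and the picture viewer there is one more tool, called after ">>>" by a JSON object that holds its "fn" and its "kwargs". send_rows: Moves the arm, as the interface text tells. Its arguments: {"type":"object","properties":{"moves":{"type":"array","items":{"type":"number"}}},"required":["moves"]}

```bash
mkdir -p pics
cat > h.py <<'E'
import numpy as np, cv2, pickle
from rig import read_state, capture
def cap(name,tag):
    d=capture(name); cv2.imwrite(f'pics/{tag}.png',cv2.cvtColor(np.asarray(d['pixels']),cv2.COLOR_RGB2BGR))
    pickle.dump(d,open(f'pics/{tag}.pkl','wb')); return d
def K(d):
    f=210/np.tan(np.radians(d['vertical_fov'])/2); return np.array([[f,0,d['cx']],[0,f,d['cy']],[0,0,1.]])
def ray(d,p):
    u=cv2.undistortPoints(np.array(p,float).reshape(-1,1,2),K(d),np.array(d['dist'],float)).reshape(-1,2)
    R=cv2.Rodrigues(np.array(d['rvec'],float))[0]; c=-R.T@np.array(d['tvec'],float).ravel()
    v=np.c_[u,np.ones(len(u))]@R; return c,v/np.linalg.norm(v,axis=1)[:,None]
def onz(d,p,z):
    c,v=ray(d,p); return c+v*((z-c[2])/v[:,2])[:,None]
def tri(d1,p1,d2,p2):
    A=np.zeros((3,3));b=np.zeros(3)
    for d,p in((d1,p1),(d2,p2)):
        c,v=ray(d,p);v=v[0];M=np.eye(3)-np.outer(v,v);A+=M;b+=M@c
    return np.linalg.solve(A,b)
def proj(d,P): return cv2.projectPoints(np.array(P,float).reshape(-1,1,3),np.array(d['rvec'],float),np.array(d['tvec'],float),K(d),np.array(d['dist'],float))[0].reshape(-1,2)
def ld(t): return pickle.load(open(f'pics/{t}.pkl','rb'))
E
python3 - <<'E'
from h import *
for n in('scene','top','wrist'):
    d=cap(n,n+'0'); c,v=ray(d,[[280,210]]); print(n,c,v,d['vertical_fov'],d['dist'])
s=read_state();print(s)
E
```

```text
scene [ 0.92921154 -0.63378822  0.5818365 ] [[-0.39707107  0.68829524 -0.60711138]] 50.82869894299581 [-0.06114893  0.          0.          0.          0.        ]
top [ 0.46315499 -0.05600954  0.93343184] [[ 0.12470555 -0.00769756 -0.99216393]] 48.78365985327374 [0.04800779 0.         0.         0.         0.        ]
wrist [ 0.29130627 -0.5575791   0.38276758] [[-0.2845344  -0.09803671 -0.95363986]] 60.45587385399005 [-0.08248248  0.          0.          0.          0.        ]
{'time_s': 0.15, 'joint_positions': array([-7.99008706e+01,  3.02677094e+01,  8.21404774e+01, -1.63093196e-03,
        6.76890584e+01, -1.02271816e+01]), 'qvel': array([-0.01580889, -0.23933613, -0.15211321,  0.08470319,  0.0244194 ,
        0.0721489 ]), 'tau': array([ 1.03817772e-03, -4.40431809e+01, -1.76842386e+01,  6.33544195e-02,
        5.52220421e-02, -9.62794729e-05]), 'position': array([ 0.2170234 , -0.58550221,  0.22178064]), 'tcp_rot': array([[ 9.37725801e-01,  3.47376189e-01, -3.23541571e-04],
       [ 3.47376231e-01, -9.37724361e-01,  1.66633287e-03],
       [ 2.75451551e-04, -1.67495398e-03, -9.99998559e-01]]), 'force': array([ 0.35685861, -0.10688076,  0.23729407]), 'moment': array([-0.0606465 , -0.02761062,  0.05417977]), 'opening': 1.0019366803616747}
```

View pics/scene0.png

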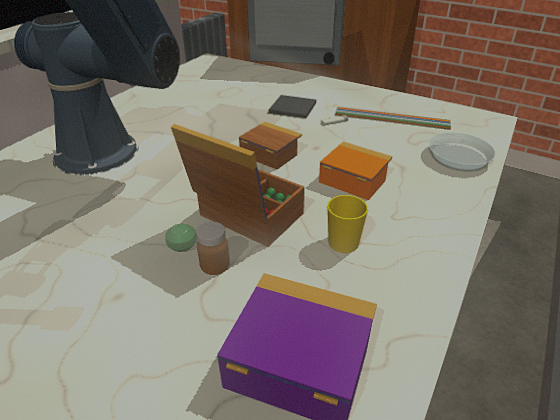

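View pics/top0.png

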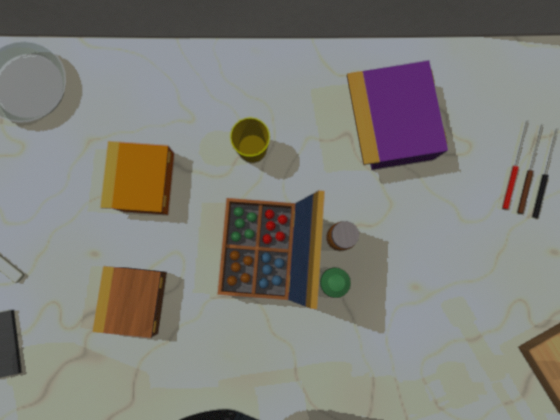

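View pics/wrist0.png

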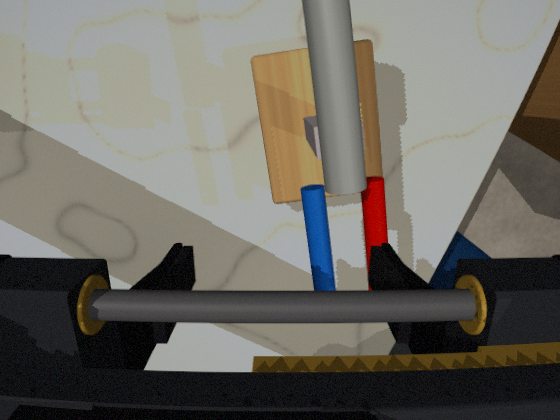

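Run:
```python
from h import *
a=cv2.imread('pics/top0.png')[110:330,190:370]; cv2.imwrite('pics/c1.png',cv2.resize(a,None,fx=3.3,fy=2.7,interpolation=cv2.INTER_CUBIC)) if 0 else cv2.imwrite('pics/c1.png',cv2.resize(a,None,fx=2.7,fy=2.7,interpolation=cv2.INTER_CUBIC))
a=cv2.imread('pics/scene0.png')[110:290,150:380]; cv2.imwrite('pics/c2.png',cv2.resize(a,None,fx=3.3,fy=3.3,interpolation=cv2.INTER_CUBIC))
```

```text
(no output)
```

View pics/c1.png

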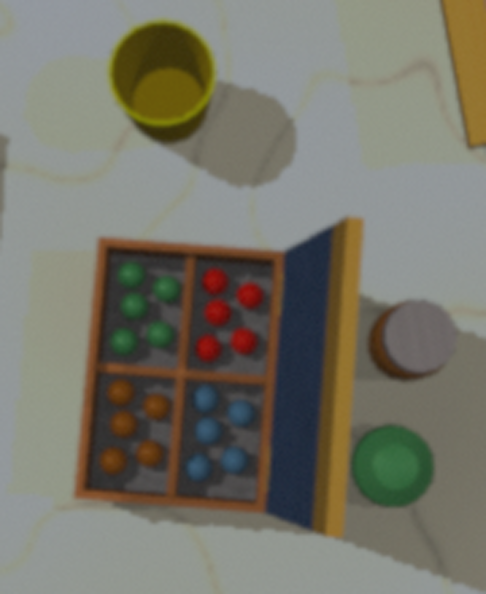

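View pics/c2.png

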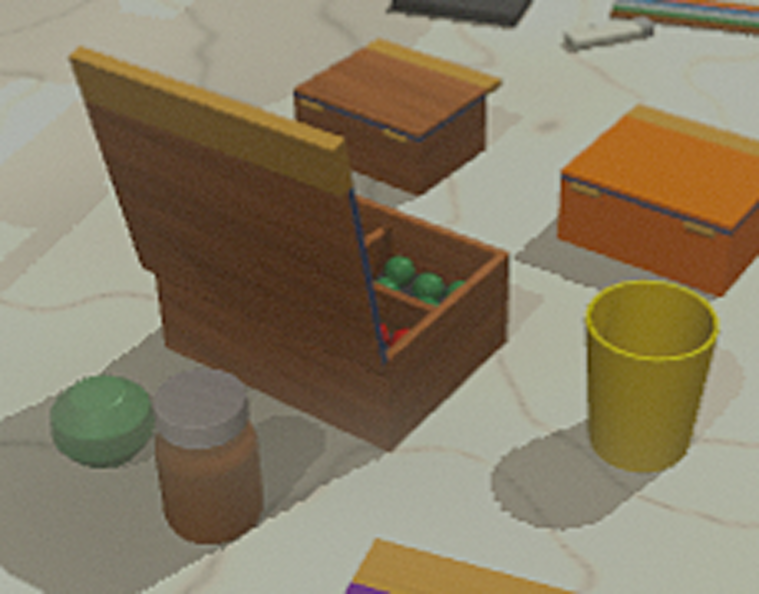

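Run:
```python
from h import *
d=ld('top0'); s=ld('scene0')
px=np.array([[101,240],[77,497],[283,254],[262,512]])/2.7+[190,110]
P=onz(d,px,0.07); print(P)
ff,fn,hf,hn=P
print('depth',np.linalg.norm(ff-hf),np.linalg.norm(fn-hn),'width',np.linalg.norm(ff-fn),np.linalg.norm(hf-hn))
xa=(hf+hn-ff-fn);xa/=np.linalg.norm(xa);ya=hf-hn;ya/=np.linalg.norm(ya)
print(xa,ya,np.degrees(np.arctan2(xa[1],xa[0])),np.degrees(np.arctan2(-ya[0],ya[1])))
print('centre',P.mean(0))
# lid top edge outer corners by tri
t=np.array([[362,218],[342,537]])/2.7+[190,110]; q=np.array([[343,150],[72,58]])/3.3+[150,110]
for i in range(2): print('lidtop',tri(d,t[i],s,q[i]))
cup=np.array([[163,73]])/2.7+[190,110];print('cup',onz(d,cup,.09))
jar=np.array([[420,337]])/2.7+[190,110];print('jar',onz(d,jar,.085))
pw=np.array([[393,466]])/2.7+[190,110];print('pw',onz(d,pw,.025))
j=np.array([[202,400]])/3.3+[150,110];print('jar scene',onz(s,j,.085))
```

```text
[[ 0.59302068  0.03622388  0.07      ]
 [ 0.41683095  0.05041663  0.07      ]
 [ 0.58285001 -0.09063614  0.07      ]
 [ 0.40626539 -0.07500443  0.07      ]]
depth 0.1272670734665561 0.1258652971149714 width 0.17676043944320322 0.17727515269944705
[-0.08191871 -0.99663901  0.        ] [ 0.99610476 -0.0881777   0.        ] -94.69886153483728 -95.05878037343477
centre [ 0.49974176 -0.01975001  0.07      ]
lidtop [ 0.58533989 -0.12775582  0.22439314]
lidtop [ 0.40451003 -0.11435204  0.22332534]
cup [[ 0.70681834 -0.00763237  0.09      ]]
jar [[ 0.52362963 -0.18261831  0.085     ]]
pw [[ 0.43541066 -0.17011362  0.025     ]]
jar scene [[ 0.53042931 -0.18272568  0.085     ]]
```

>>> {"fn": "send_rows", "kwargs": {"moves": [0,0,4.4,2.8,3.8,0.9,-1,0,0,4.4,2.8,3.8,0.9,-1,0,0,4.4,2.8,3.8,0.9,-1,0,0,4.4,2.8,3.8,0.9,-1,0,0,4.4,2.8,3.8,0.9,-1,0,0,4.4,2.8,3.8,0.9,-1,0,0,4.4,2.8,3.8,0.9,-1,0,0,4.4,2.8,3.8,0.9,-1,0,0,4.4,2.8,3.8,0.9,-1,0,0,4.4,2.8,3.8,0.9,-1,0,0,4.4,-0.3,3.8,0.9,-1,0,0,4.4,-0.3,3.8,0.9,-1,0,0,4.4,-0.3,3.8,0.9,-1,0,0,4.4,-0.3,3.8,0.9,-1,0,0,4.4,-0.3,3.8,0.9,-1,0,0,4.4,-0.3,3.8,0.9,-1,0,0,4.4,-0.3,3.8,0.9,-1,0,0,4.4,-0.3,3.8,0.9,-1,0,0,4.4,-0.3,3.8,0.9,-1,0,0,4.4,-0.3,3.8,0.9,-1]}}

```text
time_s: 2.15
position: [0.4665, 0.1755, 0.4027]
tcp_rot: [[-0.317, 0.948, -0.0], [0.948, 0.317, -0.0], [0.0, -0.0, -1.0]]
force: [0.2, -0.1, -0.5]
opening: 0.004
```

Run:
```python
from h import *
np.set_printoptions(precision=4,suppress=True)
s=read_state()
for k in('time_s','joint_positions','position','tcp_rot','opening'):print(k,s[k])
```

```text
time_s 2.15
joint_positions [  7.7478  10.2394  84.2834  -0.0018  85.4971 -10.7633]
position [0.4665 0.1755 0.4027]
tcp_rot [[-0.3175  0.9483 -0.0003]
 [ 0.9483  0.3175 -0.0001]
 [ 0.     -0.0003 -1.    ]]
opening 0.003663892838832871
```

>>> {"fn": "send_rows", "kwargs": {"moves": [-7.7,-2.6,0,0,-0.8,-1.5,-1,-7.7,-2.6,0,0,-0.8,-1.5,-1,-7.7,-2.6,0,0,-0.8,-1.5,-1,-7.7,-2.6,0,0,-0.8,-1.5,-1,-7.7,-2.6,0,0,-0.8,-1.5,-1,-7.7,-2.6,0,0,-0.8,-1.5,-1,-7.7,-2.6,0,0,-0.8,-1.5,-1,-7.7,-2.6,0,0,-0.8,-1.5,-1]}}

```text
time_s: 2.95
position: [0.4674, 0.1106, 0.2825]
tcp_rot: [[-0.127, 0.947, 0.294], [0.398, 0.32, -0.86], [-0.908, 0.008, -0.418]]
force: [-0.8, -1.4, 0.0]
opening: 0.005
```

Run:
```python
from h import *
np.set_printoptions(precision=4,suppress=True)
s=read_state()
for k in('time_s','joint_positions','position','tcp_rot','opening'):print(k,s[k])
cap('scene','s1')
```

```text
time_s 2.95
joint_positions [ 32.5916  33.0908 101.6057 -63.0352  81.9042  46.2579]
position [0.4674 0.1106 0.2825]
tcp_rot [[-0.1272  0.9474  0.2936]
 [ 0.3984  0.3199 -0.8596]
 [-0.9083  0.0076 -0.4182]]
opening 0.005483122115659916
```

View pics/s1.png

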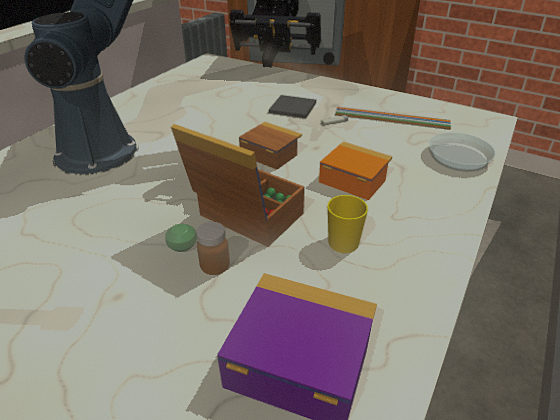

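Run:
```python
from h import *
np.set_printoptions(precision=3,suppress=True)
d=ld('top0');s=ld('scene0')
print('small wood',onz(d,[[103,266],[166,270],[157,336],[94,334]],.055))
print('orange',onz(d,[[109,142],[172,146],[165,213],[102,209]],.055))
# height of small: front-bottom vs top corner in scene: crop coords
q=lambda a:np.array([a])/3.3+[150,110]
print('bottom near corner',onz(s,q([420,193]),0.0),'top of hinge corner', [onz(s,q([416,136]),z) for z in(.04,.05,.06)])
print('left bottom',onz(s,q([297,150]),0))
print('tip',proj(ld('s1'),[[.4674,.1106,.2825]]))
```

```text
small wood [[0.469 0.268 0.055]
 [0.461 0.151 0.055]
 [0.341 0.163 0.055]
 [0.346 0.278 0.055]]
orange [[0.707 0.267 0.055]
 [0.699 0.146 0.055]
 [0.568 0.156 0.055]
 [0.576 0.274 0.055]]
bottom near corner [[0.458 0.169 0.   ]] top of hinge corner [array([[0.448, 0.181, 0.04 ]]), array([[0.457, 0.166, 0.05 ]]), array([[0.466, 0.151, 0.06 ]])]
left bottom [[0.343 0.176 0.   ]]
tip [[265.574  63.378]]
```

>>> {"fn": "send_rows", "kwargs": {"moves": [5.7,1.9,0,0.5,0,-2.5,-1,5.7,1.9,0,0.5,0,-2.5,-1,0,0,0,0.5,0,-2.5,-1,0,0,0,0.5,0,-2.5,-1,0,0,0,0.5,0,-2.5,-1,0,0,0,0.5,-0.5,-2.5,-1,0,0,0,0.5,-0.5,-2.5,-1,0,0,0,0.5,-0.5,-2.5,-1,0,0,0,0.3,-0.5,-2,-1,0,0,0,0,0,0,-1]}}

```text
time_s: 4.0
position: [0.51, 0.0892, 0.061]
tcp_rot: [[-0.188, 0.949, 0.253], [0.573, 0.315, -0.757], [-0.798, 0.003, -0.603]]
force: [0.1, 0.5, -0.3]
opening: 0.005
```

Run:
```python
from h import *
np.set_printoptions(precision=4,suppress=True)
s=read_state()
for k in('time_s','joint_positions','position','tcp_rot','force'):print(k,s[k])
cap('scene','s2');cap('wrist','w2');cap('top','t2')
a=np.hstack([cv2.imread('pics/w2.png'),cv2.imread('pics/t2.png')]);cv2.imwrite('pics/m2.png',cv2.resize(a,(800,300)))
```

```text
time_s 4.0
joint_positions [ 24.607   50.6754 102.9164 -66.508   59.8552  59.4332]
position [0.51   0.0892 0.061 ]
tcp_rot [[-0.1879  0.9492  0.2526]
 [ 0.5731  0.3148 -0.7566]
 [-0.7977  0.0026 -0.6031]]
force [ 0.0708  0.5201 -0.3433]
```

View pics/s2.png

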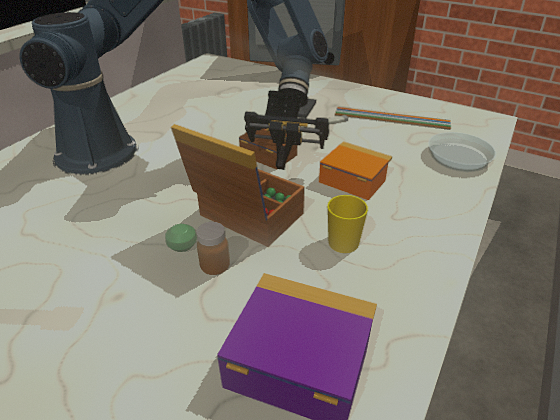

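View pics/m2.png

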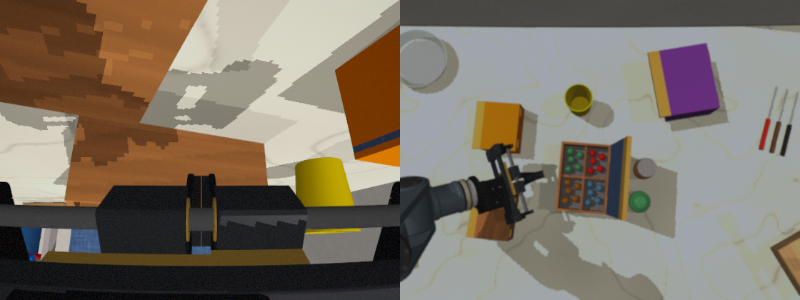

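>>> {"fn": "send_rows", "kwargs": {"moves": [0,0,0,0,0.3,4.5,-1,0,0,0,0,0.3,4.5,-1,0,0,0,0,0.3,4.5,-1,0,0,0,0,0.3,4.5,-1,0,0,0,0,-1,4,-1,7.2,2.4,0,-0.2,-4.3,0,-1,7.2,2.4,0,-0.2,-4.3,0,-1,7.2,2.4,0,-0.2,-4.3,0,-1,7.2,2.4,0,-0.2,-4.3,0,-1,7.2,2.4,0,-0.2,-4.3,0,-1,0,0,0,0,-4,0,-1,0,0,0,0,0,0,-1]}}

```text
time_s: 5.35
position: [0.5003, -0.1462, 0.2836]
tcp_rot: [[-0.29, 0.952, 0.095], [0.901, 0.305, -0.31], [-0.324, -0.004, -0.946]]
force: [0.5, 0.5, -0.6]
opening: 0.006
```

Run:
```python
from h import *
np.set_printoptions(precision=4,suppress=True)
s=read_state()
for k in('time_s','joint_positions','position','tcp_rot','force'):print(k,s[k])
cap('scene','s3');cap('top','t3')
a=np.hstack([cv2.imread('pics/s3.png'),cv2.imread('pics/t3.png')]);cv2.imwrite('pics/m3.png',cv2.resize(a,(800,300)))
```

```text
time_s 5.35
joint_positions [-19.7888  15.1924  99.8272 -18.4939  54.8028 -28.2106]
position [ 0.5003 -0.1462  0.2836]
tcp_rot [[-0.2898  0.9523  0.0953]
 [ 0.9006  0.305  -0.3098]
 [-0.3241 -0.0039 -0.946 ]]
force [ 0.5086  0.4692 -0.5841]
```

View pics/m3.png

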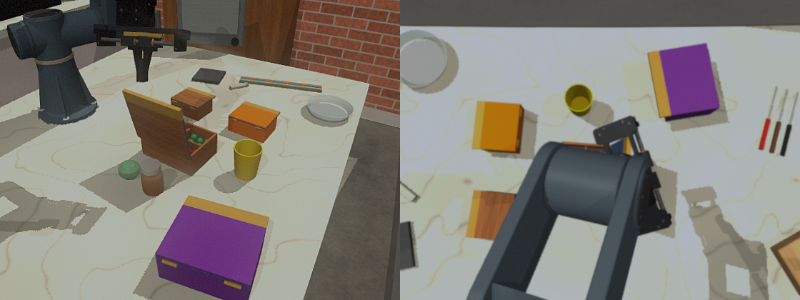

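>>> {"fn": "send_rows", "kwargs": {"moves": [0,0,0,0,-2,0,-1,0,0,0,0,0,-3,-1,0,0,0,0,0,-3,-1,0,0,0,0,0,-2.4,-1,0,0,0,0,0.8,0,-1,0,0,0,0,0.8,0,-1,0,0,0,0,0,0,-1]}}

```text
time_s: 6.15
position: [0.5011, -0.1435, 0.1985]
tcp_rot: [[-0.299, 0.95, 0.096], [0.899, 0.314, -0.307], [-0.322, -0.006, -0.947]]
force: [-0.4, -0.9, 0.3]
opening: 0.004
```

Run:
```python
from h import *
cap('scene','s4')
a=cv2.imread('pics/s4.png')[60:290,110:390]; cv2.imwrite('pics/c4.png',cv2.resize(a,None,fx=2.6,fy=2.6,interpolation=cv2.INTER_CUBIC))
```

```text
(no output)
```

View pics/c4.png

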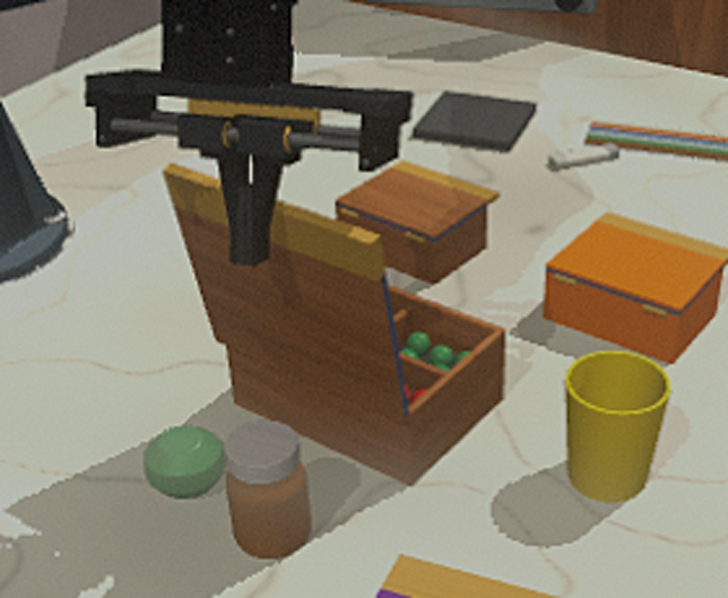

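>>> {"fn": "send_rows", "kwargs": {"moves": [0,0,0,0,0.8,0,-1,0,0,0,0,0.8,0,-1,0,0,0,0,0.8,0,-1,0,0,0,0,0.8,0,-1,0,0,0,0,0.8,0,-1,0,0,0,0,0.8,0,-1]}}

```text
time_s: 6.8
position: [0.4999, -0.0966, 0.1967]
tcp_rot: [[-0.297, 0.95, 0.092], [0.9, 0.311, -0.306], [-0.32, -0.008, -0.947]]
force: [0.5, 0.2, -0.5]
opening: 0.009
```

Run:
```python
from h import *
cap('scene','s5')
a=cv2.imread('pics/s5.png')[60:290,110:390]; cv2.imwrite('pics/c5.png',cv2.resize(a,None,fx=2.6,fy=2.6,interpolation=cv2.INTER_CUBIC))
```

```text
(no output)
```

View pics/c5.png

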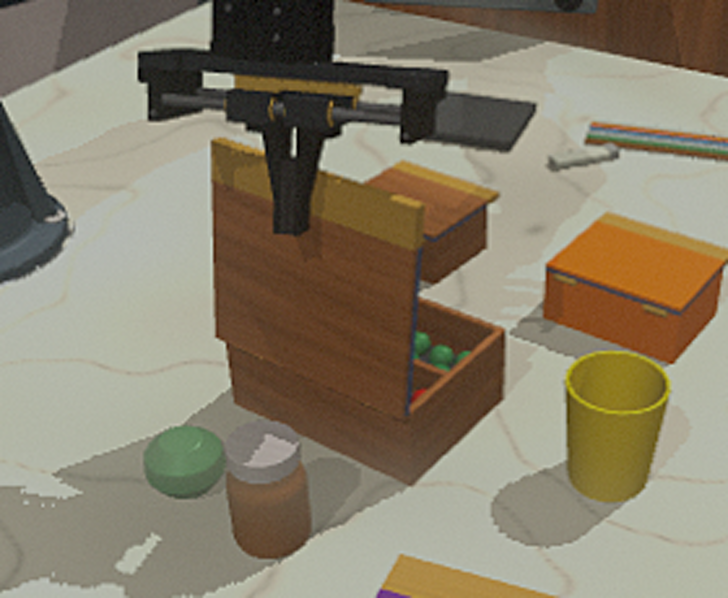

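```bash
cat >> h.py <<'E'
XA=np.array([-.083,-.9965,0]);YA=np.array([.9965,-.083,0]);HG=np.array([.4945,-.0848,.07])
def ang(d,p,lat):  # pixel of outer top edge corner on plane lateral=lat
    c,v=ray(d,p);v=v[0];t=(lat-(c-HG)@YA)/(v@YA);P=c+t*v
    f=-(P-HG)@XA;z=P[2]-.07;return f,z,np.hypot(f,z),np.arctan2(z,f)-np.arctan2(.01,.16)
E
python3 - <<'E'
from h import *
print(ang(ld('s0' if 0 else 'scene0'),np.array([[343,150]])/3.3+[150,110],.09))
d=ld('s5')
print(ang(d,np.array([[422,207]])/2.6+[110,60],.09))
print(ang(d,np.array([[213,141]])/2.6+[110,60],-.09))
E
```

```text
(np.float64(-0.02401870904188313), np.float64(0.14815192419784512), np.float64(0.1500862786118794), np.float64(1.6691012739501303))
(np.float64(0.027403063876695322), np.float64(0.15418677994881957), np.float64(0.15660297257975647), np.float64(1.3324876794967426))
(np.float64(0.021339761233609988), np.float64(0.1556950670060126), np.float64(0.15715068978376848), np.float64(1.372164983972792))
```

>>> {"fn": "send_rows", "kwargs": {"moves": [0,0,0,0,-0.3,4.5,-1,0,0,0,0,0.5,4,-1,-7.2,-2.4,0,0.2,4.1,0,-1,-7.2,-2.4,0,0.2,4.1,0,-1,-7.2,-2.4,0,0.2,4.1,0,-1,-7.2,-2.4,0,0.2,4.1,-0.5,-1,-5,-1.7,0,0.2,0.7,-3.7,-1,0,0,0,0,0,-3.8,-1]}}

```text
time_s: 7.65
position: [0.5085, 0.0629, 0.1985]
tcp_rot: [[-0.2, 0.951, 0.234], [0.594, 0.308, -0.743], [-0.779, -0.01, -0.627]]
force: [0.6, -1.3, 0.1]
opening: 0.003
```

Run:
```python
from h import *
cap('scene','s6')
a=cv2.imread('pics/s6.png')[60:290,110:390]; cv2.imwrite('pics/c6.png',cv2.resize(a,None,fx=2.6,fy=2.6,interpolation=cv2.INTER_CUBIC))
```

```text
(no output)
```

View pics/c6.png

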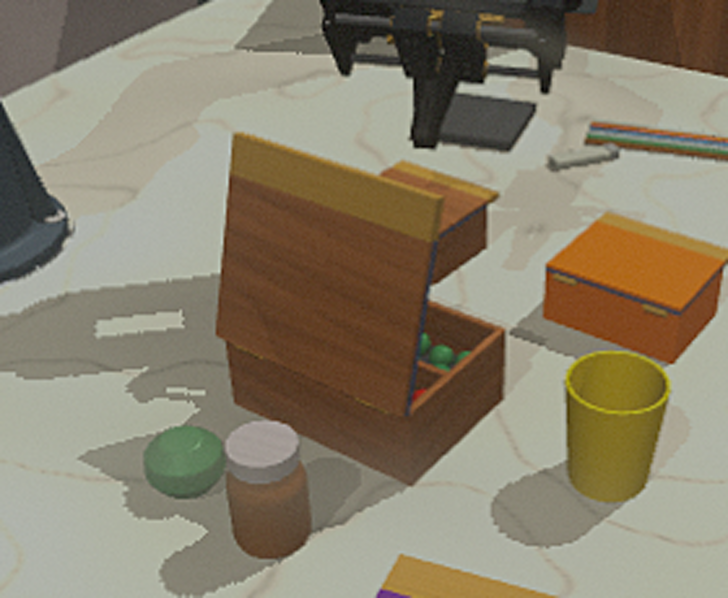

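Run:
```python
from h import *
d=ld('s6')
print(ang(d,np.array([[442,197]])/2.6+[110,60],.09))
print(ang(d,np.array([[236,134]])/2.6+[110,60],-.09))
```

```text
(np.float64(0.050249491557203735), np.float64(0.15152652313815784), np.float64(0.15964115577161228), np.float64(1.18816817290434))
(np.float64(0.044868051060031514), np.float64(0.15211770389299972), np.float64(0.1585967775322183), np.float64(1.221554514635976))
```

>>> {"fn": "send_rows", "kwargs": {"moves": [0,0,0,-0.2,-3.1,-1,-1,0,0,0,-0.2,-3.1,-1,-1,0,0,0,0,0.25,-0.15,-1,0,0,0,0,0.25,-0.15,-1,0,0,0,0,0.25,-0.15,-1,0,0,0,0,0.25,-0.15,-1]}}

```text
time_s: 8.3
position: [0.5054, 0.0078, 0.1755]
tcp_rot: [[-0.195, 0.953, 0.231], [0.596, 0.302, -0.744], [-0.779, -0.007, -0.627]]
force: [0.2, -0.4, 0.2]
opening: 0.007
```

Run:
```python
from h import *
cap('scene','s7')
a=cv2.imread('pics/s7.png')[60:290,110:390]; cv2.imwrite('pics/c7.png',cv2.resize(a,None,fx=2.6,fy=2.6,interpolation=cv2.INTER_CUBIC))
```

```text
(no output)
```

View pics/c7.png

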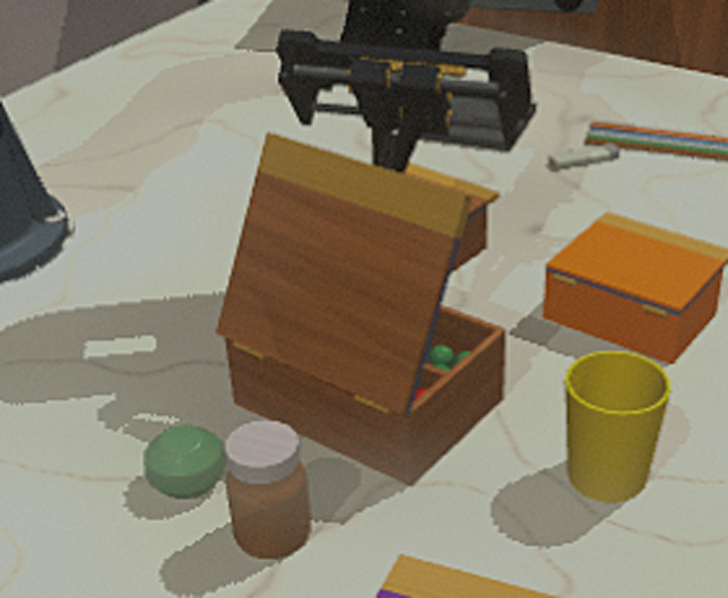

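Run:
```python
from h import *
d=ld('s7');P=read_state()['position'];R=read_state()['tcp_rot']
print(ang(d,np.array([[469,194]])/2.6+[110,60],.09))
print(ang(d,np.array([[268,134]])/2.6+[110,60],-.09))
c=P-R[:,0]*.0095; f=-(c-HG)@XA;z=c[2]-.07;print('tip corner',f,z,np.hypot(f,z),np.arctan2(z,f),read_state()['force'])
```

```text
(np.float64(0.08294852623127412), np.float64(0.13963114715652192), np.float64(0.1624109456292483), np.float64(0.9723410978068586))
(np.float64(0.07828515574145521), np.float64(0.13931781840642582), np.float64(0.15980619554632336), np.float64(0.9964304654490358))
tip corner 0.08799723192920406 0.11250676842317031 0.1428330695890381 0.9070343464285221 [-0.23026786  1.16996198 -0.5045996 ]
```

>>> {"fn": "send_rows", "kwargs": {"moves": [0,0,0,0,0.2,-0.15,-1,0,0,0,0,0.2,-0.15,-1,0,0,0,0,0.2,-0.15,-1,0,0,0,0,0.2,-0.15,-1,0,0,0,0,0.2,-0.15,-1,0,0,0,0,0.2,-0.15,-1]}}

```text
time_s: 8.95
position: [0.5047, 0.0189, 0.1656]
tcp_rot: [[-0.196, 0.953, 0.229], [0.596, 0.301, -0.745], [-0.779, -0.01, -0.627]]
force: [0.3, 0.3, -0.6]
opening: 0.002
```

Run:
```python
from h import *
P=read_state()['position'];R=read_state()['tcp_rot']
c=P-R[:,0]*.0095; f=-(c-HG)@XA;z=c[2]-.07;print('tip corner',f,z,np.hypot(f,z),np.arctan2(z,f),read_state()['force'])
cap('scene','s8')
a=cv2.imread('pics/s8.png')[60:290,110:390]; cv2.imwrite('pics/c8.png',cv2.resize(a,None,fx=2.6,fy=2.6,interpolation=cv2.INTER_CUBIC))
```

```text
tip corner 0.09873725933683894 0.10300184287193465 0.14268295629249103 0.8065341178673274 [ 0.25291087  0.31359857 -0.5822623 ]
```

View pics/c8.png

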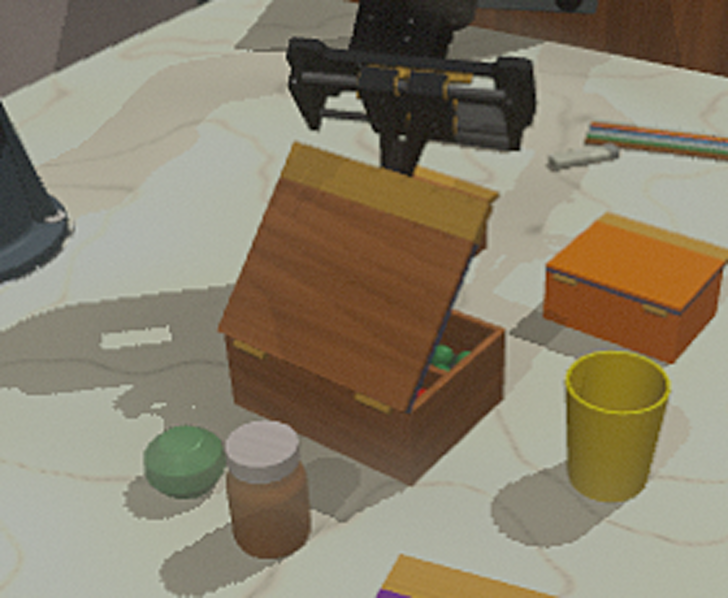

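>>> {"fn": "send_rows", "kwargs": {"moves": [0,0,0,0,0.26,-0.28,-1,0,0,0,0,0.26,-0.28,-1,0,0,0,0,0.26,-0.28,-1,0,0,0,0,0.26,-0.28,-1,0,0,0,0,0.2,-0.35,-1,0,0,0,0,0.2,-0.35,-1,0,0,0,0,0.2,-0.35,-1,0,0,0,0,0.2,-0.35,-1,0,0,0,0,0.2,-0.35,-1,0,0,0,0,0.2,-0.35,-1,0,0,0,0,0.2,-0.35,-1,0,0,0,0,0.2,-0.35,-1]}}

```text
time_s: 10.2
position: [0.5048, 0.0454, 0.1263]
tcp_rot: [[-0.196, 0.953, 0.229], [0.596, 0.301, -0.744], [-0.779, -0.009, -0.627]]
force: [0.6, 0.4, 0.2]
opening: 0.007
```

Run:
```python
from h import *
P=read_state()['position'];R=read_state()['tcp_rot']
c=P-R[:,0]*.0095; f=-(c-HG)@XA;z=c[2]-.07;print('tip corner',f,z,np.hypot(f,z),np.arctan2(z,f),read_state()['force'])
cap('scene','s9')
a=cv2.imread('pics/s9.png')[60:290,110:390]; cv2.imwrite('pics/c9.png',cv2.resize(a,None,fx=2.6,fy=2.6,interpolation=cv2.INTER_CUBIC))
```

```text
tip corner 0.12508061522541192 0.06374678289990465 0.14038807867926367 0.47133426543765317 [0.63755037 0.35741478 0.18328388]
```

View pics/c9.png

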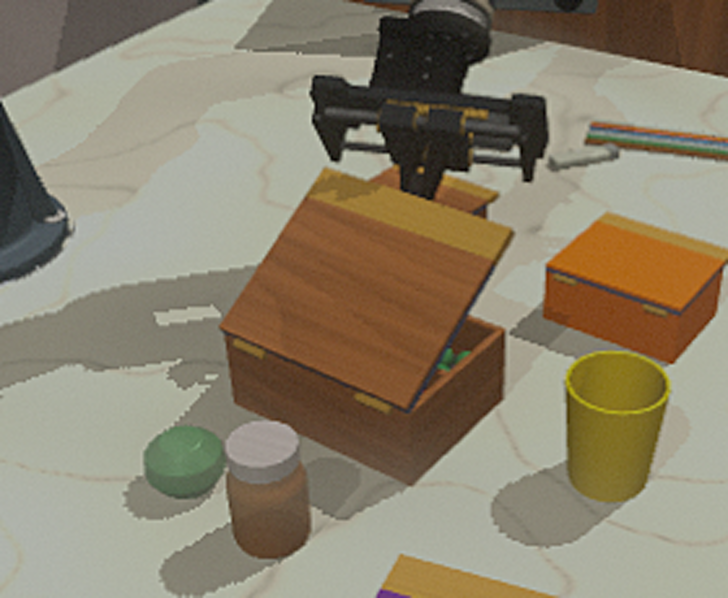

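>>> {"fn": "send_rows", "kwargs": {"moves": [0,0,0,0,0.15,-0.36,-1,0,0,0,0,0.15,-0.36,-1,0,0,0,0,0.15,-0.36,-1,0,0,0,0,0.15,-0.36,-1,0,0,0,0,0.15,-0.36,-1,0,0,0,0,0.15,-0.36,-1,0,0,0,0,0.15,-0.36,-1,0,0,0,0,0.15,-0.36,-1,0,0,0,0,0.07,-0.3,-1,0,0,0,0,0.07,-0.3,-1,0,0,0,0,0.07,-0.3,-1,0,0,0,0,0.07,-0.3,-1,0,0,0,0,0.07,-0.3,-1,0,0,0,0,0.07,-0.3,-1,0,0,0,0,0.07,-0.3,-1,0,0,0,0,0.07,-0.3,-1]}}

```text
time_s: 11.85
position: [0.5048, 0.0629, 0.0736]
tcp_rot: [[-0.196, 0.953, 0.229], [0.596, 0.301, -0.744], [-0.779, -0.009, -0.627]]
force: [0.3, 2.5, -0.9]
opening: 0.009
```

Run:
```python
from h import *
P=read_state()['position'];R=read_state()['tcp_rot']
c=P-R[:,0]*.0095; f=-(c-HG)@XA;z=c[2]-.07;print('tip corner',f,z,np.hypot(f,z),np.arctan2(z,f),read_state()['force'])
cap('scene','s10')
a=cv2.imread('pics/s10.png')[60:290,110:390]; cv2.imwrite('pics/c10.png',cv2.resize(a,None,fx=2.6,fy=2.6,interpolation=cv2.INTER_CUBIC))
```

```text
tip corner 0.14252521886794542 0.011010219249973655 0.14294986163437948 0.07709790208141863 [ 0.27358426  2.46322728 -0.8952127 ]
```

View pics/c10.png

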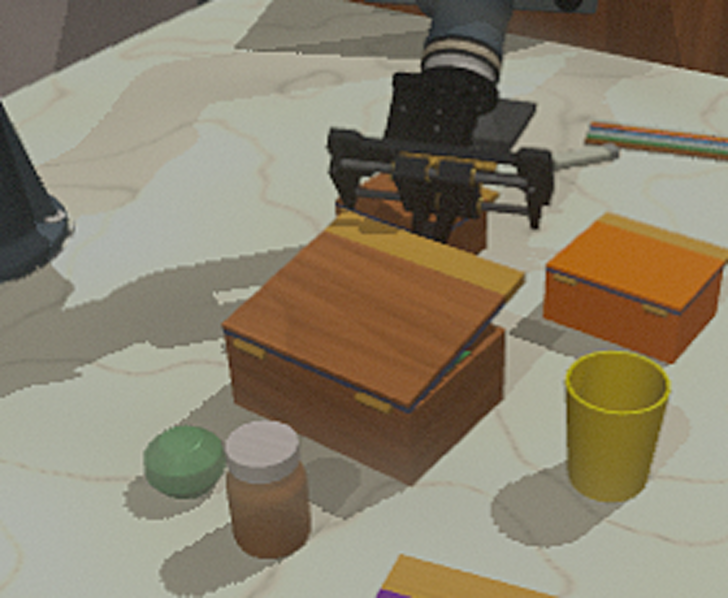

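>>> {"fn": "send_rows", "kwargs": {"moves": [0,0,0,0,0.02,-0.22,-1,0,0,0,0,0.02,-0.22,-1,0,0,0,0,0.02,-0.22,-1,0,0,0,0,0.02,-0.22,-1,0,0,0,0,0.02,-0.22,-1,0,0,0,0,0.02,-0.22,-1,0,0,0,0,0.02,-0.22,-1,0,0,0,0,0.02,-0.22,-1,0,0,0,0,0.02,-0.22,-1,0,0,0,0,0.02,-0.22,-1]}}

```text
time_s: 12.9
position: [0.5048, 0.0648, 0.0517]
tcp_rot: [[-0.196, 0.953, 0.229], [0.596, 0.301, -0.744], [-0.779, -0.009, -0.627]]
force: [1.1, 3.7, -0.9]
opening: 0.003
```

Run:
```python
from h import *
P=read_state()['position'];R=read_state()['tcp_rot']
c=P-R[:,0]*.0095; f=-(c-HG)@XA;z=c[2]-.07;print('tip corner',f,z,np.hypot(f,z),np.arctan2(z,f),read_state()['force'])
cap('scene','s11')
a=cv2.imread('pics/s11.png')[100:260,190:340]; cv2.imwrite('pics/c11.png',cv2.resize(a,None,fx=3.7,fy=3.7,interpolation=cv2.INTER_CUBIC))
```

```text
tip corner 0.1444859989469533 -0.010948292214613964 0.1449002035682337 -0.07562954344791918 [ 1.11041504  3.70006035 -0.85916718]
```

View pics/c11.png

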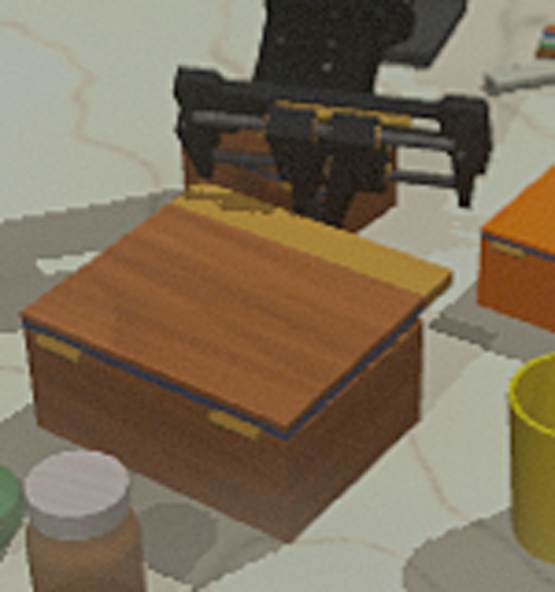

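>>> {"fn": "send_rows", "kwargs": {"moves": [0,0,0,0,0.03,-0.2,-1,0,0,0,0,0.03,-0.2,-1,0,0,0,0,0.03,-0.2,-1,0,0,0,0,0.03,-0.2,-1,0,0,0,0,0.03,-0.2,-1,0,0,0,0,0,0,-1]}}

```text
time_s: 13.55
position: [0.5038, 0.0656, 0.0417]
tcp_rot: [[-0.197, 0.954, 0.227], [0.595, 0.3, -0.746], [-0.78, -0.012, -0.626]]
force: [0.2, -0.4, 1.1]
opening: 0.005
```

Run:
```python
from h import *
P=read_state()['position'];R=read_state()['tcp_rot']
c=P-R[:,0]*.0095; f=-(c-HG)@XA;z=c[2]-.07;print('tip corner',f,z,np.hypot(f,z),np.arctan2(z,f),read_state()['force'])
cap('scene','s12')
a=cv2.imread('pics/s12.png')[100:260,190:340]; cv2.imwrite('pics/c12.png',cv2.resize(a,None,fx=3.7,fy=3.7,interpolation=cv2.INTER_CUBIC))
```

```text
tip corner 0.14511886751169153 -0.02084716821900589 0.1466086291137988 -0.14267965912037728 [ 0.16510699 -0.36873664  1.14013771]
```

View pics/c12.png

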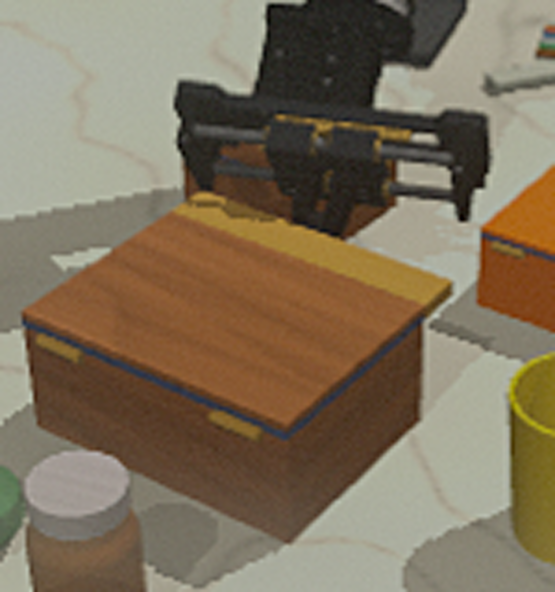

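>>> {"fn": "send_rows", "kwargs": {"moves": [0,0,0,0,0.1,-0.2,-1,0,0,0,0,0.8,0,-1,0,0,0,0,0.8,0.2,-1,0,0,0,0,1,0.3,-1,0,0,0,0,1,0.4,-1,0,0,0,0,1,0.5,-1,0,0,0,0,1,2,-1,0,0,0,0,1,3,-1,0,0,0,0,1,3.5,-1,0,0,0,0,1,3.5,-1,0,0,0,0,1,3.5,-1,0,0,0,0,1,3.5,-1,0,0,0,0,0,3.5,-1,0,0,0,0,0,3,-1,0,0,0,0,0,0,-1,0,0,0,0,0,0,-1]}}

```text
time_s: 15.2
position: [0.5042, 0.1739, 0.3095]
tcp_rot: [[-0.196, 0.953, 0.23], [0.597, 0.302, -0.743], [-0.778, -0.008, -0.628]]
force: [-0.5, -0.1, -0.2]
opening: 0.003
```

Run:
```python
from h import *
print(read_state()['force'],read_state()['qvel'])
cap('scene','s13');cap('top','t13')
a=cv2.imread('pics/s13.png')[100:260,190:340]; cv2.imwrite('pics/c13.png',cv2.resize(a,None,fx=3.7,fy=3.7,interpolation=cv2.INTER_CUBIC))
```

```text
[-0.50114077 -0.1474069  -0.18726427] [-0.36937824  2.08504966  1.861203    0.00489846 -0.22231301  0.1973627 ]
```

View pics/c13.png

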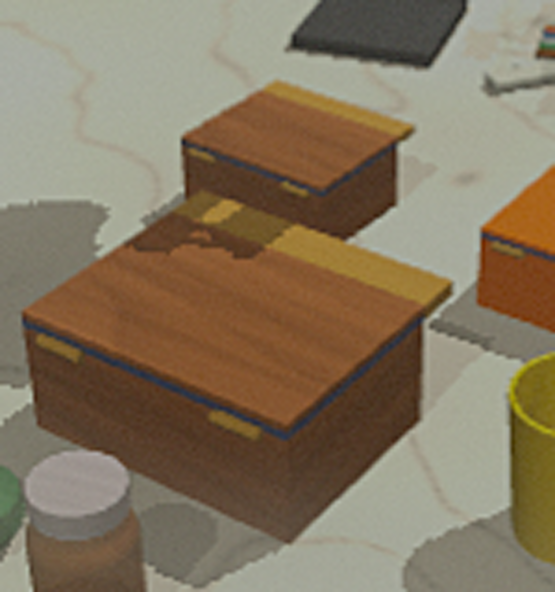

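View pics/t13.png

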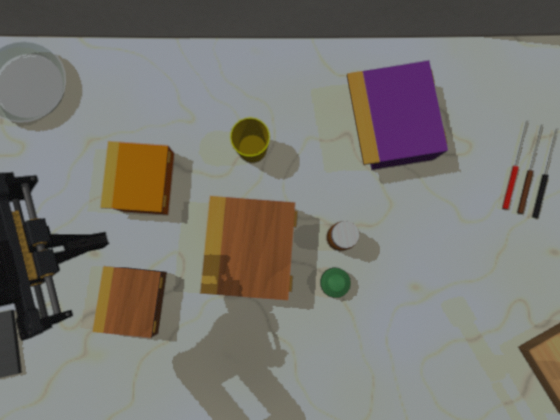

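The lid is shut. The cup (250,138), jar (343,235) and paperweight (335,282) are at the same pixels as at the start, and the arm is clear.

```bash
python3 -c "
from rig import hand_in
print(hand_in())"
```

```text
the job is handed in; nothing more can be done
None
```

The lid is shut and the job is handed in, at about 15 s of the 42 s. No verdict was reported.

**What I did:** I found the case and the bystanders in the scene and top pictures. With the gripper shut, I nudged the lid from behind until it was past upright, then lifted over it while it fell free. I caught it from below on the outside of the fingers at about 0.95 rad and lowered it at about 0.2 rad/s. The fingertip stayed about 15–20 mm under the front lip to the end, and then I withdrew to the front and up.

**Last checks:**
- **Lid:** the closing gap looks even all round in the last scene picture, and the lid looks shut; I did not measure the final angle.
- **Bystanders:** the cup, jar and paperweight are at the same places in the top picture as at the start.
- **Forces:** the wrist force read under 4 N at every point I checked, and about 0.5 N (noise level) after withdrawing. I only read it between moves, so I did not see the peak at the catch.

**Disagreements:**
- **Lid angle:** my single-picture angle read 1.67 rad for the starting rest at 1.76. The angles I give here are good to about 0.1 rad.
- **Cut-short move:** one move over the lid before the nudge stopped about 18 mm short, probably because of the joint-speed cap. I made up the distance with the next move.

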